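Focus the inspection camera and present a shaft to it

TASK

Turn the focus knob on top of the inspection camera until its white pointer stands at the long index mark over the lens, and let go of it. Then lift the flanged steel shaft out of its V-rest and hold it up in front of the lens: level, square across the line of sight, flanged end to the left as seen from the robot (facing the lens), its middle on the lens axis and 100 mm in front of the lens, straight above the white cross on the camera's foot. Finish while still holding it there, still and clear of everything; the shaft must not bump the camera, and the other things lying about stay where they are.

Things in the scene. Friction and masses are not known exactly. Their poses are not given: they have to be found in the camera images.
- station: Grey camera fixed on a steel foot on the table, its right part. Origin on the table below the knob axis; the lens looks level along -x, roughly to the robot; +y left as seen from the robot, z up. Housing 105 (x) x 66 (y) mm, top at 165 mm; lens axis 130 mm up, lens diameter 54, front face at x = -84 mm. A foot tongue 70 wide, 6 high runs forward to x = -225 mm, white cross at x = -185.
- focus_knob (a joint): Focus knob on top of the camera, vertical axis, limits -1.7 to 1.7 rad, light friction (0.04 N m), stays where left. 0 = white pointer at the long white index mark, which is on the lens side (station -x); positive = counter-clockwise from above. Starts between 0.5 and 1.45.
- knob_grip (a point): Point on the knob's axis at the height to grip, 191 mm above the table. The upright black bar grip there is 42 mm long, 13 wide and 26 tall (173 to 199 mm above the table). The point turns with the knob: x along the bar, the white pointer at its -x end, z up.
- view_point (a point): The point in the air where the shaft's middle is to be held: on the lens axis, 100 mm in front of the lens, 130 mm above the table. Axes as station.
- shaft: Loose steel shaft, 160 mm long, 0.18 to 0.35 kg, level in the V-rest. Origin on its axis at mid-length, midway between the V supports (2 mm). +x along its axis to the flanged end. Middle 100 mm: diameter 16; flange (diameter 34) at x = 50 to 58, then a 12 mm stub to x = 80; a 12 mm journal at x = -50 to -80. Centre of mass 10 mm from the origin towards the flange. y, z roll with it.
- shaft_flange (a point): Centre of the shaft's flange: on its axis, 54 mm from the middle. Axes as shaft.
- vrest: Dark steel V-rest fixed on the table left of the camera's foot. Origin on the table under its centre; x along the groove, z up. Foot 120 (x) x 70 (y) x 10 mm; two V supports 61 mm high, 12 thick, at x = -41 and +41 mm: 70 mm free between them. The shaft's axis lies 55 mm above the table; it lifts straight up.
- tape_measure: Bystander: tape measure, 42x82x60 mm, left of the V-rest. Origin at its underside. Leave alone.
- padlock: Bystander: standing brass padlock, 20x42x66 mm, nearer the robot than the V-rest. Origin at its underside. Leave alone.
- screwdriver: Bystander: screwdriver with a thick handle, 173x26x25 mm, lying left of the V-rest. Origin at its underside. Leave alone.
- tape_roll: Bystander: roll of tape, 110x110x30 mm, lying beside the camera on its left. Origin at its underside. Leave alone.

How it is judged:
By the outcome, as a careful person would: the job done as asked, in the order asked, and still so for the second after the job is handed in, while the arm keeps its last pose, push and grip.
It also fails if it takes over 51 s, if anything falls off the work surface, if the arm or the gripper's body presses on something with over 40 N, if the wrist force passes 120 N, or if a joint passes its speed limit or range.

ROBOT

A 6-joint arm with a two-finger parallel gripper is mounted at the origin on a cart in front of the work surface, level with it; the furniture and walls round the work are solid. World frame = base frame: x ahead of the robot, y to its left, z up, the work surface at z = 0. Lengths are in m, angles in rad, forces in N, time in s.
With the tool pointing down it reaches from about 0.3 to 0.875 m from the base axis. Payload 6.4 kg.
Tool frame: the origin (TCP) lies midway between the tips of the shut fingers; the grasp point (between the pads) lies ctrl.grip_point_offset behind it (ctrl.grip_point_offset is the distance from the TCP to the grasp point, in m); z points along the fingers, y is the direction in which the jaws open and shut (so a half turn about z gives the same grasp; the last joint's range is limited). The gripper opens to 85 mm and grips with 20 to 120 N. Pads are 22 mm wide; open, the fingers measure 114 mm over their backs; the gripper's body (76 mm by 85 mm) begins 54 mm behind the grasp point. The pads swing forward as they close: fully open they stand 13 mm farther back than shut.
Start: joints at [-1.503, 0.181, 1.607, -0, 1.354, -0.206], TCP at [0.155, -0.554, 0.196] pointing down, gripper open.
Joint ranges: [-2.99, 2.99], [-0.89, 2.07], [0.3, 2.58], [-1.14, 4.28], [0, 2.63], [-3.12, 3.12]. Speed limits (rad/s): [2.57, 2.57, 3.01, 3.14, 3.14, 3.14].

INTERFACE

Orientations are given as a unit quaternion [w, x, y, z].
In Python, from bench import ctrl, viewer gives the robot as it stands.
- The arm moves only by the shell command python3 -m handwheel 'ROWS' [OPENING]. ROWS is JSON, a list of rows, each an object with "travel": the shift along the tool's x, y, z as a fraction of full scale, a list of three; "dr": the turn, a rotation vector about the tool's x, y, z as a fraction of full scale, a list of three. A call has 1 to 20 rows; each row shifts and turns the pose as measured when the row begins, along the tool's axes as they then stand; what a row does not reach is not made up. Full scale, the value 1, is 150 mm for a shift and 30 degrees for a turn. A row lasts 1/12 s, in which the tool goes at most 41.7 mm and 7.16 degrees, less where a joint would pass 70% of its speed; a pose out of reach is approached as far as the arm can. A call with a number of a shift or a turn outside -1 to 1 is refused whole. A call with a gripper value outside its range is refused whole. OPENING is the opening, from -1 (shut) to 1 (fully open), set as the call begins (- or left out, the last holds). The fingers move at their own pace and stop on an object; the grip force is fixed at half the most. Time passes only in rows, so rows that do not move let the fingers close. It gives the time, the measured TCP pose, the force and the opening at its end, in the units of the state.
- ctrl.get_obs(): the state, without advancing time (a new reading comes with each control period).
- viewer.camera(name): name is "scene" or "top" or "wrist"; returns the picture (480x640x3 uint8, red, green, blue); there is no depth.
- viewer.get_calibration(name): a dict with "camera_matrix" (3x3 intrinsics, pixels), "R" (3x3) and "t" (3): a world point X has camera coordinates R X + t. Camera axes: x right, y down, z forward; pixel columns grow to the right and rows downward; lengths in m; the calibration is good to about 2 mm. A picture is of the moment at which its call begins: read the wrist's pose just before it. get_calibration takes no time and is no camera call; for the wrist camera it gives the pose at the moment of the call.
- ctrl.hand_in(): hands the job in, once; it reports no verdict.
The state is a dict: "time_s": time; "q": joint angles; "dq": joint speeds; "joint_efforts": joint torques, N m; "eef_pos": TCP position; "eef_rot": TCP orientation; "wrist_force": force on the tool from outside, world axes, zero at the start; "torque": the same for the moment, N m; "opening": opening from 0.0 (shut) to 1.0 (fully open).
Only numpy, scipy, OpenCV 4.12 (cv2) and the standard library are available. Lean on these libraries where they do the work, as an engineer would, in place of code of your own. Each camera call takes 0.05 s, during which the arm holds its last target. There are 200 camera calls.

## Working session

There is one attempt and no reset: what is moved stays moved. The work goes in short steps, Python scripts to look and compute and a shell command to move; the robot and the scene stay as the last step left them, time stands still between calls to the robot, and variables do not carry over. Pictures are saved under pics/ and viewed, about 8 in all and at most 12, crops included, and the job is handed in when it is done.

```bash
mkdir -p pics; ls
python3 - <<'E'
from bench import ctrl, viewer
import cv2,numpy as np
print(ctrl.get_obs(), ctrl.grip_point_offset)
for n in("top","scene"):
    im=viewer.camera(n); cv2.imwrite(f"pics/{n}0.png",im[:,:,::-1]); c=viewer.get_calibration(n)
    print(n,np.round(c["camera_matrix"],1).tolist(),np.round(c["R"],3).tolist(),np.round(c["t"],3).tolist())
E
```

```text
pics
{'time_s': 0.0, 'q': array([-1.50331384e+00,  1.81520852e-01,  1.60799557e+00, -4.42970157e-05,
        1.35381249e+00, -2.06321967e-01]), 'dq': array([0.00014734, 0.00254579, 0.00029795, 0.00081386, 0.00100488,
       0.00026026]), 'joint_efforts': array([-1.76620113e-03, -4.44873583e+01, -3.51331651e+01, -4.79783139e-04,
        9.30795941e-03, -1.54886834e-05]), 'eef_pos': array([ 0.15542528, -0.55296047,  0.19530157]), 'eef_rot': array([-8.67538514e-04,  9.90642490e-01,  1.36479677e-01,  3.86440104e-05]), 'wrist_force': array([-0.06274102,  0.29382036,  0.9212821 ]), 'torque': array([ 0.00881219,  0.06554644, -0.02462696]), 'opening': 1.0018221284903934} 0.0187
top [[508.4, 0.0, 320.4], [0.0, 508.4, 235.6], [0.0, 0.0, 1.0]] [[0.028, -1.0, -0.005], [-0.984, -0.026, -0.178], [0.178, 0.01, -0.984]] [0.353, 0.564, 0.947]
scene [[495.3, 0.0, 318.2], [0.0, 495.3, 243.7], [0.0, 0.0, 1.0]] [[-0.536, -0.844, -0.023], [-0.535, 0.36, -0.764], [0.654, -0.397, -0.644]] [0.581, 0.255, 0.856]
```

View pics/top0.png

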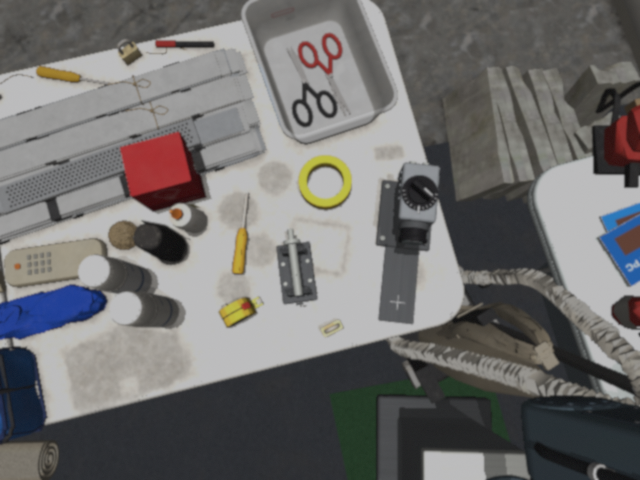

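View pics/scene0.png

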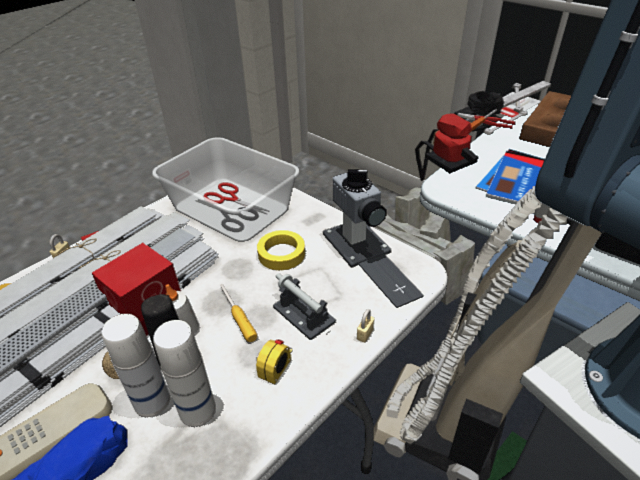

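The top view shows the camera (knob about (420,190), white cross (398,302)) and the V-rest (shaft from about (292,232) to (297,298), flange at the far end). I'll zoom in to pin these down.

```bash
cat > h.py <<'E'
import numpy as np, cv2
from bench import ctrl, viewer
from scipy.spatial.transform import Rotation as Rot
def cast(name,uv,z,cal=None):
    c=cal or viewer.get_calibration(name); K,R,t=map(np.array,(c["camera_matrix"],c["R"],c["t"]))
    o=-R.T@t; d=R.T@np.linalg.inv(K)@np.array([*uv,1.0]); return o+d*(z-o[2])/d[2]
def proj(X,cal):
    p=np.array(cal["camera_matrix"])@(np.array(cal["R"])@X+cal["t"]); return p[:2]/p[2]
def tool():
    o=ctrl.get_obs(); return o["eef_pos"],Rot.from_quat(np.roll(o["eef_rot"],-1))
def delta(pos,R):  # in tool frame, full-scale units
    p,r=tool(); return np.round(r.inv().apply(np.array(pos)-p)/.15,3), np.round((r.inv()*R).as_rotvec()/np.radians(30),3)
E
python3 - <<'E'
from h import *
im=cv2.imread("pics/top0.png")
a=cv2.resize(im[150:330,370:460],None,fx=3.3,fy=3.3,interpolation=2); b=cv2.resize(im[220:310,265:325],None,fx=6.6,fy=6.6,interpolation=2)
print(a.shape,b.shape); cv2.imwrite("pics/c1.png",np.hstack([a,b[:594]]))
for n,uv,z in [("cross",(398,302),.006),("knob",(420,190),.191),("sh far",(292,232),.055),("sh near",(297,298),.055),("foot near L",(379,321),.006),("foot near R",(412,324),.006)]: print(n,cast("top",uv,z).round(4))
E
```

```text
(594, 297, 3) (594, 396, 3)
cross [0.4316 0.2098 0.006 ]
knob [0.6131 0.1991 0.191 ]
sh far [0.5595 0.4245 0.055 ]
sh near [0.4313 0.4101 0.055 ]
foot near L [0.3929 0.2476 0.006 ]
foot near R [0.3888 0.1819 0.006 ]
```

View pics/c1.png

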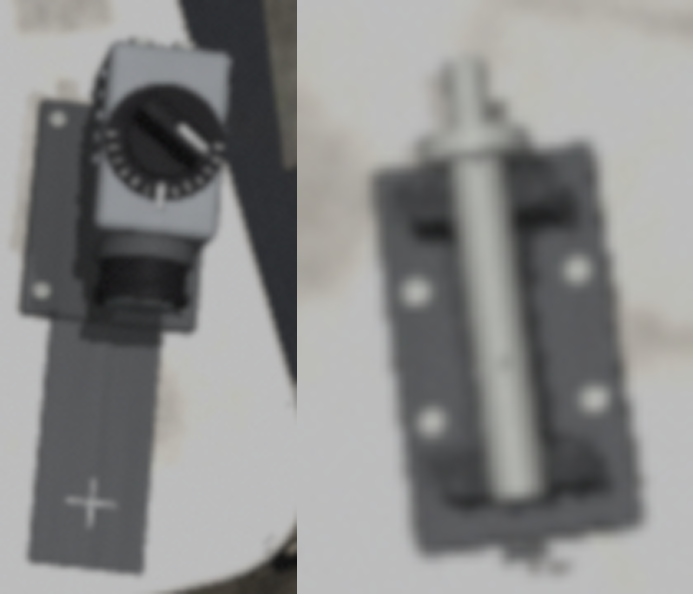

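The crop shows the pointer at about 50° CCW of the index. Knob disc centre is at top-view px (420,192), and the shaft's flange points away from the robot. I'll compute the yaws and approach.

Run:
```python
from h import *
A=lambda x,y,z:cast("top",(370+x/3.3,150+y/3.3),z)
B=lambda x,y,z:cast("top",(265+(x-297)/6.6,220+y/6.6),z)
def yaw(p,q): d=q-p; return np.degrees(np.arctan2(d[1],d[0]))
print("tongue yaw",yaw(A(30,560,.006),A(50,320,.006)),yaw(A(142,570,.006),A(160,335,.006)))
c=A(91,503,.006); k=A(164,141,.173); print(c,k,yaw(c,k),np.linalg.norm((k-c)[:2]))
print("bar",yaw(A(140,110,.199),A(200,165,.199)),yaw(A(180,125,.19),A(208,150,.19)))
n=B(512,498,.063);f=B(465,60,.061);print("shaft",n,f,yaw(n,f),np.linalg.norm(f-n))
print("vrest c",np.mean([B(x,y,.01) for x,y in((416,292),(577,270),(432,422),(594,400))],0),yaw(B(432,422,.01),B(416,292,.01)))
print("tool yaw",tool()[1].as_matrix()[:,0])
print(delta((k[0],k[1],.32),tool()[1]))
```

```text
tongue yaw -4.408039549813366 -4.69646045759579
[0.43068999 0.21064562 0.006     ] [0.61318817 0.1962963  0.173     ] -4.495758251999135 0.1830614415574038
bar -132.8780951385 -132.17128622809318
shaft [0.43567057 0.4087314  0.063     ] [0.5640785  0.42729971 0.061     ] 8.22816841962848 0.12975892273191938
vrest c [0.48515375 0.41531304 0.01      ] 9.2971832026859
tool yaw [9.62743840e-01 2.70414869e-01 3.11935676e-04]
(array([ 4.289, -3.985, -0.823]), array([0., 0., 0.]))
```

```bash
python3 -m handwheel '[{"travel":[0.1,-0.1,-0.2],"dr":[0,0,0]},{"travel":[0.15,-0.14,-0.15],"dr":[0,0,0]},{"travel":[0.2,-0.19,-0.02],"dr":[0,0,0]},{"travel":[0.2,-0.19,-0.02],"dr":[0,0,0]},{"travel":[0.2,-0.19,-0.02],"dr":[0,0,0]},{"travel":[0.2,-0.19,-0.02],"dr":[0,0,0]},{"travel":[0.2,-0.19,-0.02],"dr":[0,0,0]},{"travel":[0.2,-0.19,-0.02],"dr":[0,0,0]},{"travel":[0.2,-0.19,-0.02],"dr":[0,0,0]},{"travel":[0.2,-0.19,-0.02],"dr":[0,0,0]},{"travel":[0.2,-0.19,-0.02],"dr":[0,0,0]},{"travel":[0.2,-0.19,-0.02],"dr":[0,0,0]},{"travel":[0.2,-0.19,-0.02],"dr":[0,0,0]},{"travel":[0.2,-0.19,-0.02],"dr":[0,0,0]},{"travel":[0.2,-0.19,-0.02],"dr":[0,0,0]},{"travel":[0.2,-0.19,-0.02],"dr":[0,0,0]},{"travel":[0.2,-0.19,-0.02],"dr":[0,0,0]},{"travel":[0.2,-0.19,-0.02],"dr":[0,0,0]},{"travel":[0.2,-0.19,-0.02],"dr":[0,0,0]},{"travel":[0.2,-0.19,-0.02],"dr":[0,0,0]}]'
python3 - <<'E'
from h import *
print(delta((.6132,.1963,.32),Rot.from_euler('ZX',[47.5,180],degrees=True)), tool()[1].as_matrix().round(3))
E
```

```text
time_s: 1.77
eef_pos: [0.5609, 0.1361, 0.302]
eef_rot: [-0.005, 0.992, 0.13, -0.0]
wrist_force: [-0.4, 0.5, 0.0]
opening: 1.0
(array([ 0.44 , -0.299, -0.117]), array([-0.017, -0.006, -1.086])) [[ 0.966  0.257 -0.002]
 [ 0.257 -0.966  0.009]
 [ 0.001 -0.01  -1.   ]]
```

```bash
python3 -m handwheel '[{"travel":[0.22,-0.15,-0.06],"dr":[0,0,0]},{"travel":[0.2,-0.14,-0.06],"dr":[0,0,0]},{"travel":[0,0,0],"dr":[-0.005,0,-0.22]},{"travel":[0,0,0],"dr":[-0.005,0,-0.22]},{"travel":[0,0,0],"dr":[-0.005,0,-0.22]},{"travel":[0,0,0],"dr":[0,0,-0.22]},{"travel":[0,0,0],"dr":[0,0,-0.2]},{"travel":[0,0,0],"dr":[0,0,0]}]'
python3 - <<'E'
from h import *
print(delta((.6132,.1963,.32),Rot.from_euler('ZX',[47.5,180],degrees=True)))
c=viewer.get_calibration("wrist"); im=viewer.camera("wrist")
cv2.imwrite("pics/w1.png",im[:,:,::-1]); np.save("w1.npy",c,allow_pickle=True)
print("cam",-np.array(c["R"]).T@c["t"],"knob px",proj(np.array([.6132,.1963,.199]),c), "cross px",proj(np.array([.4307,.2106,.006]),c))
E
```

```text
time_s: 2.43
eef_pos: [0.6119, 0.2079, 0.3115]
eef_rot: [-0.003, 0.908, 0.418, -0.004]
wrist_force: [-0.6, 0.2, 0.2]
opening: 0.999
(array([-0.053,  0.056, -0.057]), array([-0.019,  0.01 ,  0.065]))
cam [0.65767344 0.25886262 0.48741031] knob px [331.27610309 232.43856088] cross px [219.89538693 272.03111386]
```

View pics/w1.png

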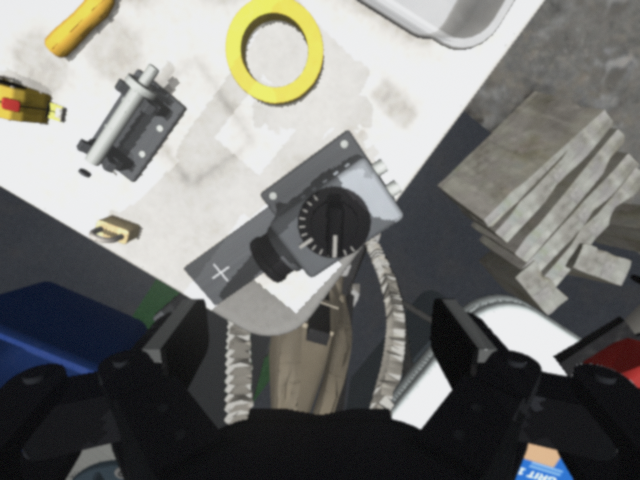

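The wrist view shows the knob at about (335,222) with its pointer straight down at (335,245), the cross at (221,272), and the shaft from (85,172) to (152,70). I'll zoom in on the knob and shaft.

Run:
```python
from h import *
im=cv2.imread("pics/w1.png"); g=lambda x0,y0:cv2.resize(im[y0:y0+130,x0:x0+100],None,fx=4,fy=4,interpolation=2)
cv2.imwrite("pics/c2.png",np.hstack([g(285,165),g(75,55)]))
```

```text
(no output)
```

View pics/c2.png

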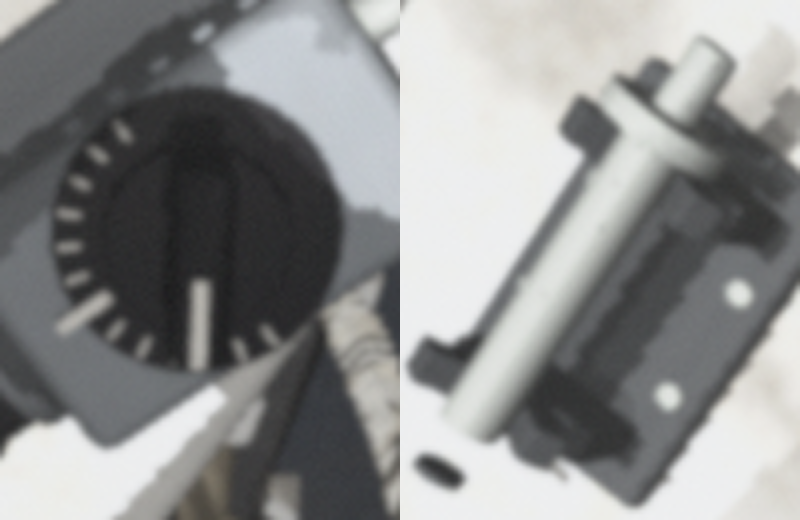

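Run:
```python
from h import *
c=np.load("w1.npy",allow_pickle=True).item()
P=lambda x,y,z:cast("",(285+x/4,165+y/4),z,c); S=lambda x,y,z:cast("",(75+(x-400)/4,55+y/4),z,c)
yaw=lambda p,q:np.degrees(np.arctan2(*(q-p)[1::-1]))
for z in(.165,.173): print("disc",P(197,228,z))
print("bar",yaw(P(200,285,.199),P(200,365,.199)), yaw(P(203,150,.199),P(203,275,.199)))
print("index",yaw(P(112,295,.165),P(60,330,.165)), "c->index",yaw(P(197,228,.17),P(60,330,.165)))
n,f=S(478,425,.055),S(715,50,.055); print("shaft",n,f,yaw(n,f),np.linalg.norm(f-n))
X=cast("",(221,272),.006,c);print("cross",X)
```

```text
disc [0.61609164 0.1945194  0.165     ]
disc [0.61712342 0.19611596 0.173     ]
bar -129.90323381305078 -129.87167365372187
index 174.41760365686332 c->index 178.63737482555956
shaft [0.43968287 0.40416757 0.055     ] [0.56404064 0.42676932 0.055     ] 10.300942429546222 0.12639498759466894
cross [0.43189232 0.20964651 0.006     ]
```

Run:
```python
from h import *
print(delta((.616,.196,.178),Rot.from_euler('ZX',[49.8,180],degrees=True)))
```

```text
(array([-0.037,  0.082,  0.888]), array([-0.02 ,  0.01 , -0.022]))
```

```bash
python3 -m handwheel '[{"travel":[-0.037,0.08,0.05],"dr":[-0.02,0.01,-0.02]},{"travel":[0,0,0.15],"dr":[0,0,0]},{"travel":[0,0,0.2],"dr":[0,0,0]},{"travel":[0,0,0.1],"dr":[0,0,0]},{"travel":[0,0,0],"dr":[0,0,0]}]'
python3 - <<'E'
from h import *
print(delta((.616,.196,.178),Rot.from_euler('ZX',[49.8,180],degrees=True)))
E
```

```text
time_s: 2.9
eef_pos: [0.6183, 0.195, 0.2351]
eef_rot: [0.001, 0.911, 0.412, 0.002]
wrist_force: [-0.2, -0.9, -1.5]
opening: 1.003
(array([-0.006, -0.017,  0.38 ]), array([ 0.006, -0.005, -0.039]))
```

```bash
python3 -m handwheel '[{"travel":[-0.006,-0.017,0.15],"dr":[0,0,-0.04]},{"travel":[0,0,0.15],"dr":[0,0,0]},{"travel":[0,0,0.06],"dr":[0,0,0]},{"travel":[0,0,0],"dr":[0,0,0]},{"travel":[0,0,0],"dr":[0,0,0]}]'
python3 - <<'E'
from h import *
print(delta((.616,.196,.178),Rot.from_euler('ZX',[49.8,180],degrees=True)))
E
```

```text
time_s: 3.32
eef_pos: [0.6171, 0.1957, 0.1826]
eef_rot: [0.001, 0.909, 0.416, 0.003]
wrist_force: [0.7, -0.1, -0.4]
opening: 1.003
(array([-0.003, -0.007,  0.031]), array([ 0.009, -0.008, -0.021]))
```

```bash
python3 -m handwheel '[{"travel":[-0.003,-0.007,0.025],"dr":[0,0,-0.02]},{"travel":[0,0,0],"dr":[0,0,0]},{"travel":[0,0,0],"dr":[0,0,0]},{"travel":[0,0,0],"dr":[0,0,0]},{"travel":[0,0,0],"dr":[0,0,0]},{"travel":[0,0,0],"dr":[0,0,0]},{"travel":[0,0,0],"dr":[0,0,0]},{"travel":[0,0,0],"dr":[0,0,0]},{"travel":[0,0,0],"dr":[0,0,0]},{"travel":[0,0,0],"dr":[0,0,0]},{"travel":[0,0,0],"dr":[0,0,0]},{"travel":[0,0,0],"dr":[0,0,0]}]' -1
python3 - <<'E'
from h import *
p,r=tool();print(p,r.as_matrix().round(3),ctrl.get_obs()["torque"])
E
```

```text
time_s: 4.32
eef_pos: [0.6198, 0.1966, 0.1863]
eef_rot: [0.003, 0.907, 0.42, 0.008]
wrist_force: [-0.5, -1.1, 0.0]
opening: 0.001
[0.61975006 0.19660642 0.18632695] [[ 0.646  0.763  0.017]
 [ 0.763 -0.647  0.002]
 [ 0.012  0.012 -1.   ]] [-0.007057   -0.03740995 -0.03202064]
```

The opening reads shut, so the fingers missed the bar or slipped off. I'll look.

Run:
```python
from h import *
a=viewer.camera("wrist")[:,:,::-1]; b=viewer.camera("scene")[140:260,290:430,::-1]; c=viewer.camera("top")[150:260,370:470,::-1]
b=cv2.resize(b,(350,300),interpolation=2); c=cv2.resize(c,(273,300),interpolation=2)
w=cv2.resize(a[150:450,170:470],(400,400)); o=np.zeros((700,640,3),np.uint8); o=np.zeros((600,800,3),np.uint8)
o[:400,:400]=w; o[:300,400:750]=b; o[300:,400:673]=c
cv2.imwrite("pics/m1.png",o)
```

```text
(no output)
```

View pics/m1.png

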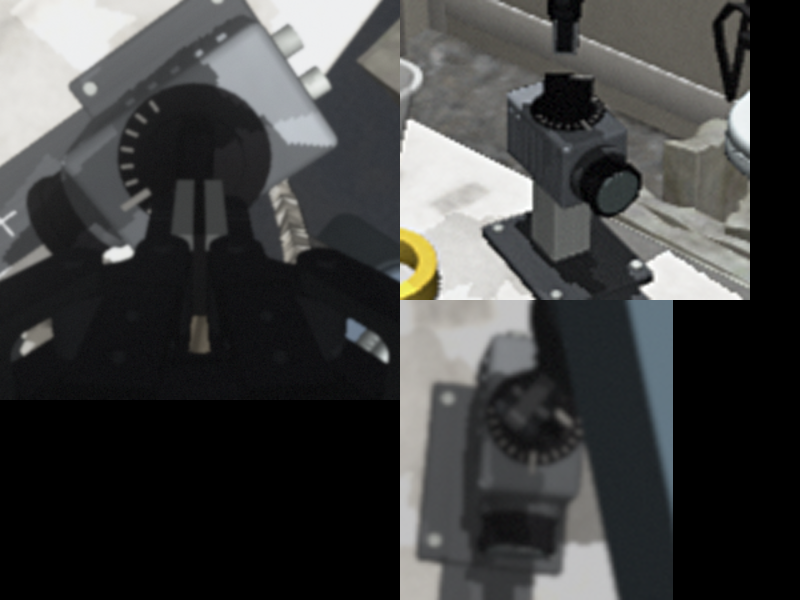

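Run:
```python
from h import *
s=viewer.get_calibration("scene"); p,r=tool()
print("tcp px",proj(p,s),"seen tip ~(356,161)")
for z in(.173,.199): print("knob",z,proj(np.array([.616,.196,z]),s))
print(ctrl.get_obs()["q"], ctrl.get_obs()["opening"])
c=viewer.get_calibration("wrist"); print("tcp in wrist crop",(proj(p,c)-[170,150])*4/3)
# height if scene tip is at tool xy
print([ (z,proj(np.array([p[0],p[1],z]),s).round(1)) for z in (.2,.21,.22,.23,.24)])
```

```text
tcp px [355.09505133 174.61809813] seen tip ~(356,161)
knob 0.173 [356.18704372 180.6057669 ]
knob 0.199 [356.50910795 170.24884927]
[ 1.25291005e-01  3.40473584e-01  1.43055413e+00 -6.00032909e-04
  1.35374747e+00  8.28496831e-01] 0.001219368065303017
tcp in wrist crop [199.23337017 165.929608  ]
[(0.2, array([355.3, 169.1])), (0.21, array([355.4, 165.1])), (0.22, array([355.5, 161. ])), (0.23, array([355.6, 156.8])), (0.24, array([355.7, 152.6]))]
```

Run:
```python
from h import *
s=viewer.get_calibration("scene");w=viewer.get_calibration("wrist"); p,r=tool(); z=r.as_matrix()[:,2]
for d in (0,.01,.02,.03,.04): print(d,proj(p-z*d,s).round(1),proj(p-z*d,w).round(1))
```

```text
0 [355.1 174.6] [319.4 274.4]
0.01 [355.3 170.6] [319.5 282. ]
0.02 [355.4 166.6] [319.5 290.4]
0.03 [355.6 162.6] [319.5 299.8]
0.04 [355.8 158.4] [319.5 310.5]
```

Run:
```python
from h import *
b=viewer.camera("scene")[120:200,320:400,::-1]; a=viewer.camera("wrist")[180:340,240:400,::-1]
cv2.imwrite("pics/m2.png",np.hstack([cv2.resize(b,(400,400),interpolation=0),cv2.convertScaleAbs(cv2.resize(a,(400,400)),alpha=2.5)]))
```

```text
(no output)
```

View pics/m2.png

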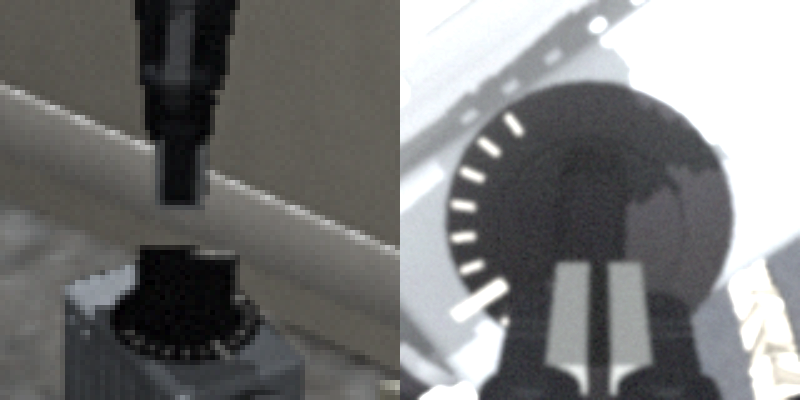

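The fingers are shut about 20 mm above the bar. The scene view puts the tips at row 161 and the bar top at row 170, so the real tips sit about 33 mm behind the reported TCP. I'll reopen, go lower in small steps and watch the force.

```bash
python3 -m handwheel '[{"travel":[0,0,0],"dr":[0,0,0]},{"travel":[0,0,0],"dr":[0,0,0]},{"travel":[0,0,0],"dr":[0,0,0]},{"travel":[0,0,0],"dr":[0,0,0]},{"travel":[0,0,0],"dr":[0,0,0]},{"travel":[0,0,0],"dr":[0,0,0]},{"travel":[0,0,0.05],"dr":[0,0,0]},{"travel":[0,0,0.05],"dr":[0,0,0]}]' 0.2
python3 - <<'E'
from h import *
print(delta((.616,.196,.155),Rot.from_euler('ZX',[49.8,180],degrees=True)))
b=viewer.camera("scene"); g=b.max(2)
s=viewer.get_calibration("scene");p,r=tool();print(proj(p,s))
cv2.imwrite("pics/m3.png",cv2.resize(b[120:200,320:400,::-1],(400,400),interpolation=0))
for y in range(150,180): print(y,''.join('#' if g[y,x]<45 else '.' for x in range(335,380)))
E
```

```text
time_s: 5.23
eef_pos: [0.6213, 0.1968, 0.1725]
eef_rot: [0.003, 0.907, 0.42, 0.01]
wrist_force: [-0.4, -0.3, 0.2]
opening: 0.598
(array([-0.029, -0.025,  0.116]), array([ 0.027, -0.028, -0.003]))
[354.72859604 180.77952427]
150 .............#############...................
151 .............#############...................
152 .............#############...................
153 .............#############...................
154 .............#############...................
155 .............#############...................
156 .............#############...................
157 .............#############...................
158 .............############....................
159 ................#########....................
160 ................#######......................
161 ................#######......................
162 ................#######......................
163 ................#######......................
164 ................#######......................
165 ................#######......................
166 ................#######......................
167 ................######.......................
168 ................######.......................
169 .............#..######.......................
170 .............#..#######......................
171 .............#..######.......................
172 .............##.........########.............
173 .............#########.#########.............
174 .............###################.............
175 .............###################.............
176 .............###################.............
177 ............####################.............
178 ...........#####################.............
179 ..........#####################..............
```

```bash
python3 -m handwheel '[{"travel":[-0.03,-0.025,0.05],"dr":[0.027,-0.028,0]},{"travel":[0,0,0.05],"dr":[0,0,0]},{"travel":[0,0,0.04],"dr":[0,0,0]},{"travel":[0,0,0],"dr":[0,0,0]}]'
python3 - <<'E'
from h import *
print(delta((.616,.196,.15),Rot.from_euler('ZX',[49.8,180],degrees=True)))
E
```

```text
time_s: 5.62
eef_pos: [0.6127, 0.1953, 0.1448]
eef_rot: [-0.001, 0.907, 0.42, -0.004]
wrist_force: [-0.1, 0.7, -0.4]
opening: 0.601
(array([ 0.018,  0.014, -0.035]), array([-0.011,  0.012, -0.003]))
```

Reported TCP z is 0.145, below the disc top, with no contact force. That confirms the offset. Closing now.

```bash
python3 -m handwheel '[{"travel":[0.015,0.012,0],"dr":[-0.01,0.01,0]},{"travel":[0,0,0],"dr":[0,0,0]},{"travel":[0,0,0],"dr":[0,0,0]},{"travel":[0,0,0],"dr":[0,0,0]},{"travel":[0,0,0],"dr":[0,0,0]},{"travel":[0,0,0],"dr":[0,0,0]},{"travel":[0,0,0],"dr":[0,0,0]}]' -1
python3 - <<'E'
from h import *
print(delta((.616,.196,.15),Rot.from_euler('ZX',[49.8,180],degrees=True)), ctrl.get_obs()["torque"])
b=viewer.camera("scene"); cv2.imwrite("pics/m4.png",np.hstack([cv2.resize(b[120:200,320:400,::-1],(400,400),interpolation=0),cv2.resize(viewer.camera("wrist")[180:340,240:400,::-1],(400,400))]))
E
```

```text
time_s: 6.2
eef_pos: [0.6163, 0.1954, 0.144]
eef_rot: [0.0, 0.907, 0.42, -0.0]
wrist_force: [1.2, -1.0, -2.6]
opening: 0.137
(array([ 0.002, -0.004, -0.04 ]), array([ 0.001,  0.001, -0.004])) [-0.0659535  -0.07287327  0.08625361]
```

View pics/m4.png

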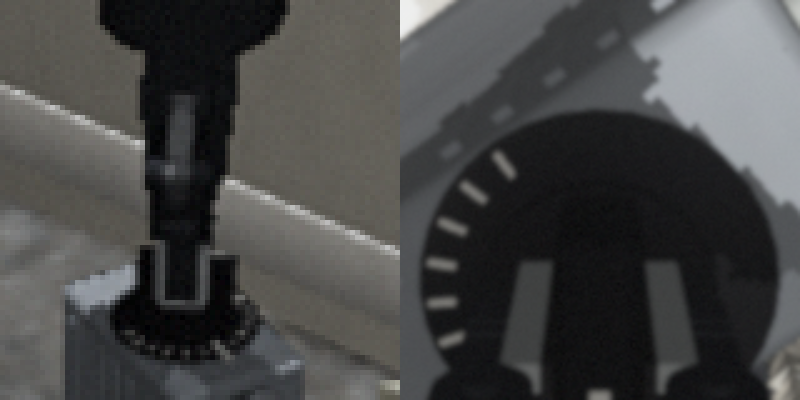

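The fingers grip the bar now (opening 0.137, tips beside it at row 181). Turning clockwise.

```bash
python3 -m handwheel '[{"travel":[0,0,0],"dr":[0,0,0.15]},{"travel":[0,0,0],"dr":[0,0,0.2]},{"travel":[0,0,0],"dr":[0,0,0.2]},{"travel":[0,0,0],"dr":[0,0,0.2]},{"travel":[0,0,0],"dr":[0,0,0.2]},{"travel":[0,0,0],"dr":[0,0,0.2]},{"travel":[0,0,0],"dr":[0,0,0.2]},{"travel":[0,0,0],"dr":[0,0,0.2]},{"travel":[0,0,0],"dr":[0,0,0]}]'
python3 - <<'E'
from h import *
print(delta((.616,.196,.145),Rot.from_euler('ZX',[-4.5,180],degrees=True)), ctrl.get_obs()["torque"])
E
```

```text
time_s: 7.05
eef_pos: [0.6167, 0.1947, 0.144]
eef_rot: [0.001, 1.0, 0.008, 0.001]
wrist_force: [1.5, 0.1, -2.4]
opening: 0.137
(array([-0.005, -0.009, -0.007]), array([ 0.003, -0.002,  0.182])) [ 0.1054228  -0.13046113 -0.06638812]
```

```bash
python3 -m handwheel '[{"travel":[0,0,0],"dr":[0,0,0.12]},{"travel":[0,0,0],"dr":[0,0,0.05]},{"travel":[0,0,0],"dr":[0,0,0.01]},{"travel":[0,0,0],"dr":[0,0,0]},{"travel":[0,0,0],"dr":[0,0,0]}]'
python3 - <<'E'
from h import *
print(delta((.616,.196,.145),Rot.from_euler('ZX',[-4.5,180],degrees=True)), ctrl.get_obs()["torque"])
E
```

```text
time_s: 7.47
eef_pos: [0.6167, 0.1947, 0.144]
eef_rot: [0.001, 0.999, -0.034, 0.001]
wrist_force: [0.8, -1.1, -3.2]
opening: 0.137
(array([-0.006, -0.009, -0.007]), array([ 0.003, -0.002,  0.019])) [ 0.07992166 -0.10834086  0.00677935]
```

```bash
python3 -m handwheel '[{"travel":[0,0,0],"dr":[0,0,0.02]},{"travel":[0,0,0],"dr":[0,0,0]}]' && python3 -m handwheel '[{"travel":[0,0,0],"dr":[0,0,0]},{"travel":[0,0,0],"dr":[0,0,0]},{"travel":[0,0,0],"dr":[0,0,0]},{"travel":[0,0,0],"dr":[0,0,0]},{"travel":[0,0,-0.1],"dr":[0,0,0]},{"travel":[0,0,-0.2],"dr":[0,0,0]},{"travel":[0,0,-0.25],"dr":[0,0,0]},{"travel":[0,0,-0.25],"dr":[0,0,0]},{"travel":[0,0,-0.15],"dr":[0,0,0]},{"travel":[0,0,0],"dr":[0,0,0]},{"travel":[0,0,0],"dr":[0,0,0]}]' 1
python3 - <<'E'
from h import *
c=viewer.get_calibration("wrist"); im=viewer.camera("wrist"); np.save("w2.npy",c,allow_pickle=True); p=proj(np.array([.616,.196,.18]),c).astype(int); print(p)
cv2.imwrite("pics/w2.png",im[:,:,::-1]); x,y=p
y0=max(0,y-90);x0=max(0,x-90); print(x0,y0); cv2.imwrite("pics/c3.png",cv2.resize(im[y0:y0+150,x0:x0+180,::-1],None,fx=4,fy=4,interpolation=2))
E
```

```text
time_s: 7.63
eef_pos: [0.6168, 0.1946, 0.144]
eef_rot: [0.001, 0.999, -0.039, 0.001]
wrist_force: [2.0, -0.9, -2.1]
opening: 0.132
time_s: 8.55
eef_pos: [0.6146, 0.196, 0.2927]
eef_rot: [0.001, 0.999, -0.037, -0.001]
wrist_force: [-0.8, -0.7, -0.9]
opening: 0.999
[317 221]
227 131
```

View pics/c3.png

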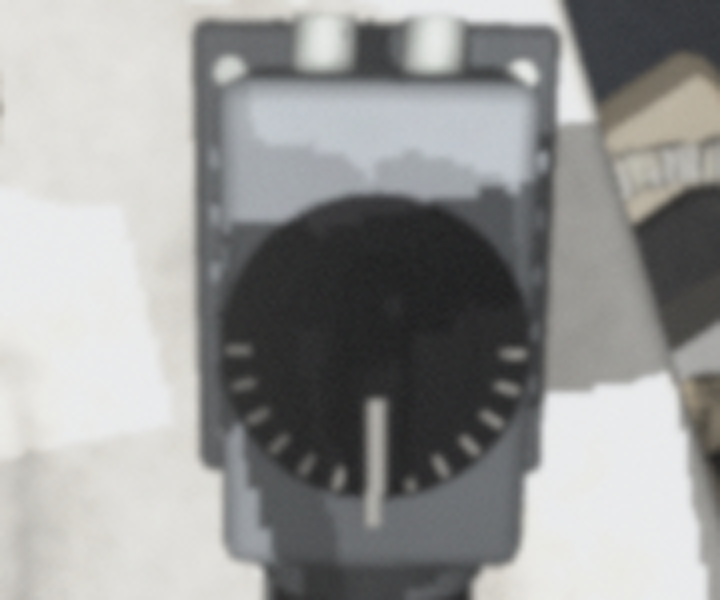

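The pointer, from (375,400) to (377,490), stands on the long index mark at (373,525) to within about 2°. I'll measure it sub-pixel, and plan the shaft move too.

Run:
```python
from h import *
g=cv2.imread("pics/w2.png",0).astype(float); c=np.load("w2.npy",allow_pickle=True).item()
R=[]
for y in range(231,263):
    r=g[y,312:331]; w=np.clip(r-np.median(r)-25,0,None)
    if w.sum()>40: R.append((y,312+(w*np.arange(19)).sum()/w.sum()))
R=np.array(R); print([(int(a),round(b,1)) for a,b in R])
ln=lambda a,b,z:(lambda p,q:(np.degrees(np.arctan2(*(q-p)[1::-1])),p,q))(*[cast("",(np.polyval(np.polyfit(*R[(R[:,0]>=a)&(R[:,0]<=b)].T,1),y),y),z,c) for y in(a,b)])
print("pointer",ln(233,251,.199)); print("index",ln(256,261,.165))
k=np.array([.616,.196]); print("idx from axis", np.degrees(np.arctan2(*(ln(256,261,.165)[2][:2]-k)[::-1])))
a=np.radians(9);o=np.array([.485,.4155])+.010*np.array([np.cos(a),np.sin(a)]); print(o)
print(delta((*o,.2927),Rot.from_euler('ZX',[9,180],degrees=True)))
```

```text
[(231, np.float64(320.7)), (232, np.float64(320.6)), (233, np.float64(320.6)), (234, np.float64(320.6)), (235, np.float64(320.6)), (236, np.float64(320.6)), (237, np.float64(320.6)), (238, np.float64(320.6)), (239, np.float64(320.6)), (240, np.float64(320.6)), (241, np.float64(320.6)), (242, np.float64(320.6)), (243, np.float64(320.6)), (244, np.float64(320.6)), (245, np.float64(320.6)), (246, np.float64(320.6)), (247, np.float64(320.6)), (248, np.float64(320.3)), (249, np.float64(319.9)), (250, np.float64(319.9)), (251, np.float64(320.3)), (252, np.float64(320.5)), (253, np.float64(320.3)), (254, np.float64(320.1)), (255, np.float64(319.8)), (256, np.float64(319.8)), (257, np.float64(319.8)), (258, np.float64(319.7)), (259, np.float64(319.8)), (260, np.float64(319.8)), (261, np.float64(319.8))]
pointer (np.float64(174.42560946819953), array([0.61154639, 0.19425816, 0.199     ]), array([0.59755911, 0.19562332, 0.199     ]))
index (np.float64(176.6144436587741), array([0.58242191, 0.19696348, 0.165     ]), array([0.577923  , 0.19722963, 0.165     ]))
idx from axis 178.15038160546413
[0.49487688 0.41706434]
(array([-0.905, -1.411,  0.002]), array([ 0.002,  0.004, -0.44 ]))
```

The pointer and index directions agree within about 1–2° (the pointer's pixel columns run parallel to the index, 0.8 px of it parallax). The knob is done. Moving over the shaft.

```bash
python3 -m handwheel '[{"travel":[-0.13,-0.2,0],"dr":[0,0,0]},{"travel":[-0.13,-0.2,0],"dr":[0,0,0]},{"travel":[-0.13,-0.2,0],"dr":[0,0,0]},{"travel":[-0.13,-0.2,0],"dr":[0,0,0]},{"travel":[-0.13,-0.2,0],"dr":[0,0,0]},{"travel":[-0.13,-0.2,0],"dr":[0,0,0]},{"travel":[-0.12,-0.2,0],"dr":[0,0,0]},{"travel":[0,0,0],"dr":[0,0,-0.2]},{"travel":[0,0,0],"dr":[0,0,-0.2]},{"travel":[0,0,0],"dr":[0,0,-0.03]},{"travel":[0,0,0],"dr":[0,0,0]}]'
python3 - <<'E'
from h import *
print(delta((.4949,.4171,.16),Rot.from_euler('ZX',[9,180],degrees=True)))
E
```

```text
time_s: 9.52
eef_pos: [0.4822, 0.4214, 0.2706]
eef_rot: [0.006, 0.997, 0.078, -0.015]
wrist_force: [0.9, 0.1, 0.2]
opening: 1.005
(array([0.102, 0.035, 0.735]), array([ 0.017,  0.06 , -0.003]))
```

```bash
python3 -m handwheel '[{"travel":[0.1,0.035,0.1],"dr":[0.017,0.06,0]},{"travel":[0,0,0.2],"dr":[0,0,0]},{"travel":[0,0,0.2],"dr":[0,0,0]},{"travel":[0,0,0.1],"dr":[0,0,0]},{"travel":[0,0,0],"dr":[0,0,0]},{"travel":[0,0,0],"dr":[0,0,0]}]'
python3 - <<'E'
from h import *
print(delta((.4949,.4171,.16),Rot.from_euler('ZX',[9,180],degrees=True)))
c=viewer.get_calibration("wrist"); im=viewer.camera("wrist"); np.save("w3.npy",c,allow_pickle=True)
a=np.radians(9);u=np.array([np.cos(a),np.sin(a),0]);o=np.array([.485,.4155,.055])
for s in(-.05,0,.054,.08): print(s,proj(o+u*s,c).round(1))
cv2.imwrite("pics/w3.png",im[:,:,::-1])
E
```

```text
time_s: 10.02
eef_pos: [0.4987, 0.4143, 0.1733]
eef_rot: [0.001, 0.998, 0.067, -0.001]
wrist_force: [0.0, -0.3, 1.3]
opening: 0.999
(array([-0.022, -0.022,  0.089]), array([ 0.004,  0.005, -0.043]))
-0.05 [315.9 294.3]
0 [314.4 237.7]
0.054 [312.6 170.7]
0.08 [311.6 135.9]
```

View pics/w3.png

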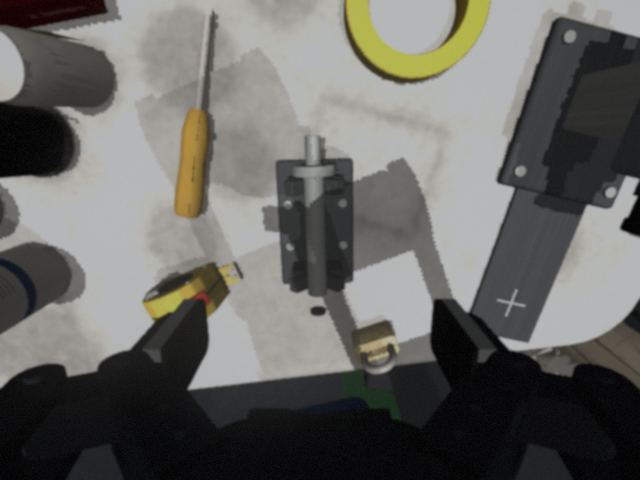

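The wrist view shows the shaft from (318,296) to (313,136) with the flange at (313,171), within 2 px of my prediction. The jaws' path is clear. Descending.

```bash
python3 -m handwheel '[{"travel":[-0.022,-0.013,0.1],"dr":[0,0,-0.043]},{"travel":[0,0,0.2],"dr":[0,0,0]},{"travel":[0,0,0.2],"dr":[0,0,0]},{"travel":[0,0,0.15],"dr":[0,0,0]},{"travel":[0,0,0],"dr":[0,0,0]}]'
python3 - <<'E'
from h import *
print(delta((.4947,.4158,.005),Rot.from_euler('ZX',[8.8,180],degrees=True)))
E
```

```text
time_s: 10.48
eef_pos: [0.5027, 0.4183, 0.0837]
eef_rot: [-0.003, 0.997, 0.076, 0.007]
wrist_force: [-1.4, -0.5, -0.2]
opening: 0.998
(array([-0.062,  0.011,  0.524]), array([-0.008, -0.027, -0.004]))
```

```bash
python3 -m handwheel '[{"travel":[-0.05,0.011,0.08],"dr":[-0.008,-0.027,0]},{"travel":[0,0,0.12],"dr":[0,0,0]},{"travel":[0,0,0.12],"dr":[0,0,0]},{"travel":[0,0,0],"dr":[0,0,0]},{"travel":[0,0,0],"dr":[0,0,0]}]'
python3 - <<'E'
from h import *
print(delta((.4947,.4158,.005),Rot.from_euler('ZX',[8.8,180],degrees=True)))
E
```

```text
time_s: 10.9
eef_pos: [0.5002, 0.4179, 0.0429]
eef_rot: [-0.002, 0.997, 0.074, 0.004]
wrist_force: [0.5, -0.1, 0.1]
opening: 1.002
(array([-0.041,  0.01 ,  0.252]), array([-0.007, -0.016, -0.01 ]))
```

```bash
python3 -m handwheel '[{"travel":[-0.04,0.01,0.06],"dr":[-0.007,-0.016,-0.01]},{"travel":[0,0,0.1],"dr":[0,0,0]},{"travel":[0,0,0.08],"dr":[0,0,0]},{"travel":[0,0,0],"dr":[0,0,0]},{"travel":[0,0,0],"dr":[0,0,0]}]'
python3 - <<'E'
from h import *
print(delta((.4947,.4158,.005),Rot.from_euler('ZX',[8.8,180],degrees=True)))
b=viewer.camera("scene"); cv2.imwrite("pics/m5.png",np.hstack([cv2.resize(b[220:360,230:370,::-1],(400,400),interpolation=2),cv2.resize(viewer.camera("wrist")[120:420,170:470,::-1],(400,400))]))
E
```

```text
time_s: 11.32
eef_pos: [0.4971, 0.4174, 0.0093]
eef_rot: [-0.001, 0.997, 0.077, 0.003]
wrist_force: [0.1, -0.3, 0.1]
opening: 0.999
(array([-0.018,  0.008,  0.029]), array([-0.004, -0.012,  0.001]))
```

View pics/m5.png

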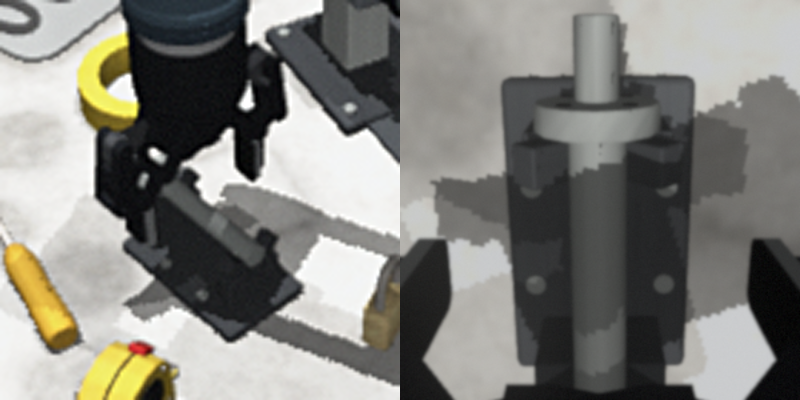

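The jaws straddle the shaft symmetrically (finger edges 450 and 752, shaft 600 in the crop). Final correction, then close.

```bash
python3 -m handwheel '[{"travel":[-0.018,0.004,0.028],"dr":[-0.004,-0.012,0]},{"travel":[0,0,0],"dr":[0,0,0]}]' && python3 -m handwheel '[{"travel":[0,0,0],"dr":[0,0,0]},{"travel":[0,0,0],"dr":[0,0,0]},{"travel":[0,0,0],"dr":[0,0,0]},{"travel":[0,0,0],"dr":[0,0,0]},{"travel":[0,0,0],"dr":[0,0,0]},{"travel":[0,0,0],"dr":[0,0,0]},{"travel":[0,0,0],"dr":[0,0,0]},{"travel":[0,0,0],"dr":[0,0,0]},{"travel":[0,0,0],"dr":[0,0,0]},{"travel":[0,0,0],"dr":[0,0,0]}]' -1
python3 - <<'E'
from h import *
p,r=tool(); print(p,r.as_matrix().round(4).tolist(),ctrl.get_obs()["torque"])
E
```

```text
time_s: 11.58
eef_pos: [0.4947, 0.4165, 0.0057]
eef_rot: [-0.0, 0.997, 0.077, 0.0]
wrist_force: [-0.5, 0.1, -0.8]
opening: 1.005
time_s: 12.42
eef_pos: [0.4956, 0.4172, 0.007]
eef_rot: [-0.001, 0.997, 0.077, 0.001]
wrist_force: [1.0, -0.3, -0.5]
opening: 0.164
[0.49558141 0.41716063 0.00701043] [[0.9881, 0.1536, 0.0023], [0.1536, -0.9881, 0.0016], [0.0025, -0.0013, -1.0]] [ 0.0122402  -0.00150868  0.0543142 ]
```

Gripped (opening 0.164). Lifting straight up by 75 mm.

```bash
python3 -m handwheel '[{"travel":[0,0,-0.05],"dr":[0,0,0]},{"travel":[0,0,-0.1],"dr":[0,0,0]},{"travel":[0,0,-0.12],"dr":[0,0,0]},{"travel":[0,0,-0.12],"dr":[0,0,0]},{"travel":[0,0,-0.12],"dr":[0,0,0]},{"travel":[0,0,-0.1],"dr":[0,0,0]},{"travel":[0,0,0],"dr":[0,0,0]},{"travel":[0,0,0],"dr":[0,0,0]}]'
python3 - <<'E'
from h import *
yaw=85.6; R=Rot.from_euler('ZX',[yaw,180],degrees=True)
t=np.array([.4313,.2103,.082])+R.apply([.0108,0,0]); print(t,delta(t,R))
E
```

```text
time_s: 13.08
eef_pos: [0.4925, 0.4152, 0.1011]
eef_rot: [0.001, 0.997, 0.077, -0.002]
wrist_force: [-0.4, -0.1, -2.4]
opening: 0.163
[0.43212857 0.22106817 0.082     ] (array([-0.595,  1.217,  0.132]), array([-0.004,  0.01 , -2.56 ]))
```

```bash
python3 -m handwheel '[{"travel":[-0.1,0,0],"dr":[0,0,-0.1]},{"travel":[-0.1,0,0],"dr":[0,0,-0.2]},{"travel":[-0.08,0,0],"dr":[0,0,-0.22]},{"travel":[0,0,0],"dr":[0,0,-0.22]},{"travel":[0,0,0],"dr":[0,0,-0.22]},{"travel":[0,0,0],"dr":[0,0,-0.22]},{"travel":[0,0,0],"dr":[0,0,-0.22]},{"travel":[0,0,0],"dr":[0,0,-0.22]},{"travel":[0,0,0],"dr":[0,0,-0.22]},{"travel":[0,0,0],"dr":[0,0,-0.22]},{"travel":[0,0,0],"dr":[0,0,-0.2]},{"travel":[0,0,0],"dr":[0,0,-0.1]},{"travel":[0,0,0],"dr":[0,0,0]}]'
python3 - <<'E'
from h import *
yaw=85.6; R=Rot.from_euler('ZX',[yaw,180],degrees=True)
t=np.array([.4313,.2103,.082])+R.apply([.0108,0,0]); print(t,delta(t,R))
E
```

```text
time_s: 14.17
eef_pos: [0.4401, 0.3994, 0.0842]
eef_rot: [-0.003, 0.748, 0.663, -0.015]
wrist_force: [-0.6, 0.3, -1.9]
opening: 0.16
[0.43212857 0.22106817 0.082     ] (array([-1.186,  0.091,  0.034]), array([-0.046,  0.034, -0.083]))
```

```bash
python3 -m handwheel '[{"travel":[-0.08,0.02,-0.02],"dr":[-0.046,0.034,-0.083]},{"travel":[-0.15,0.02,-0.02],"dr":[0,0,0]},{"travel":[-0.2,0.02,0],"dr":[0,0,0]},{"travel":[-0.2,0,0],"dr":[0,0,0]},{"travel":[-0.2,0,0],"dr":[0,0,0]},{"travel":[-0.15,0,0],"dr":[0,0,0]},{"travel":[-0.08,0,0],"dr":[0,0,0]},{"travel":[0,0,0],"dr":[0,0,0]},{"travel":[0,0,0],"dr":[0,0,0]}]'
python3 - <<'E'
from h import *
yaw=85.6; R=Rot.from_euler('ZX',[yaw,180],degrees=True)
t=np.array([.4313,.2103,.082])+R.apply([.0108,0,0]); print(t,delta(t,R))
E
```

```text
time_s: 14.92
eef_pos: [0.4296, 0.2326, 0.0822]
eef_rot: [-0.002, 0.738, 0.674, -0.005]
wrist_force: [0.4, 0.4, -0.5]
opening: 0.162
[0.43212857 0.22106817 0.082     ] (array([-0.075,  0.024,  0.001]), array([-0.018,  0.007, -0.026]))
```

```bash
python3 -m handwheel '[{"travel":[-0.07,0.024,0],"dr":[-0.018,0.007,-0.026]},{"travel":[0,0,0],"dr":[0,0,0]},{"travel":[0,0,0],"dr":[0,0,0]}]'
python3 - <<'E'
from h import *
yaw=85.6; R=Rot.from_euler('ZX',[yaw,180],degrees=True)
t=np.array([.4313,.2103,.082])+R.apply([.0108,0,0]); print(t,delta(t,R))
c=viewer.get_calibration("wrist"); w=viewer.camera("wrist"); s=viewer.camera("scene"); tp=viewer.camera("top")
np.save("w4.npy",c,allow_pickle=True)
for n,i in(("w",w),("s",s),("t",tp)): cv2.imwrite(f"pics/f_{n}.png",i[:,:,::-1])
M=np.array([.4313,.2103,.130]);u=R.apply([1,0,0])
for n,cal in(("w",c),("s",viewer.get_calibration("scene")),("t",viewer.get_calibration("top"))): print(n,[(d,proj(M+u*d,cal).round(1).tolist()) for d in(-.08,-.05,.05,.058,.08)])
o=np.zeros((600,800,3),np.uint8); o[:300,:400]=cv2.resize(w,(400,300)); o[:300,400:]=cv2.resize(s[170:320,320:520],(400,300)); o[300:,:400]=cv2.resize(tp[210:360,320:520],(400,300)); o[300:,400:]=cv2.resize(w[150:375,170:470],(400,300))
cv2.imwrite("pics/f.png",o[:,:,::-1])
E
```

```text
time_s: 15.17
eef_pos: [0.432, 0.2234, 0.0814]
eef_rot: [-0.001, 0.735, 0.679, 0.0]
wrist_force: [-0.1, 0.0, -1.0]
opening: 0.16
[0.43212857 0.22106817 0.082     ] (array([-0.015,  0.002, -0.004]), array([-0.001, -0.002, -0.005]))
w [(-0.08, [321.6, 510.9]), (-0.05, [321.5, 456.4]), (0.05, [321.1, 226.1]), (0.058, [321.1, 203.6]), (0.08, [321.0, 137.4])]
s [(-0.08, [437.5, 231.4]), (-0.05, [425.5, 236.0]), (0.05, [383.5, 252.3]), (0.058, [380.0, 253.6]), (0.08, [370.3, 257.4])]
t [(-0.08, [453.3, 303.4]), (-0.05, [436.2, 301.6]), (0.05, [379.7, 295.7]), (0.058, [375.2, 295.2]), (0.08, [362.8, 293.9])]
```

View pics/f.png

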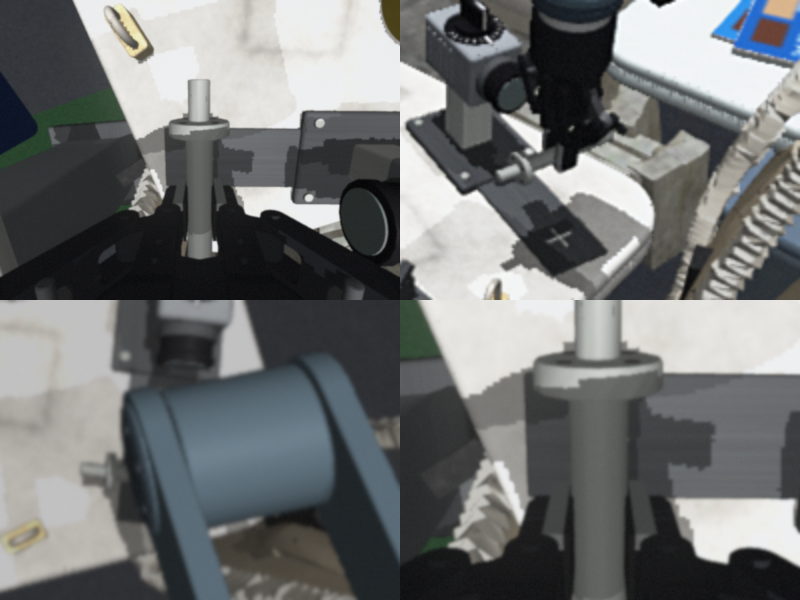

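The hold looks right: flange left, shaft over the foot, about 100 mm in front of the lens. The top view's stub seems about 3 px low, so I'll triangulate the stub end.

Run:
```python
from h import *
t=cv2.imread("pics/f_t.png",0); s=cv2.imread("pics/f_s.png",0)
print("top rows286-308 cols 356-384"); print(t[286:309,356:384:2])
print("scene rows 246-268, cols 364-392"); print(s[240:270,364:394:2])
```

```text
top rows286-308 cols 356-384
[[178 179 179 179 176 174 174 174 162 130 123 155 156  60]
 [178 178 178 180 177 174 176 176 157 105  88 140 154  55]
 [177 178 178 179 177 175 176 177 153  99  74 126 141  52]
 [176 177 177 176 174 174 175 176 149 101  74 105 112  44]
 [175 175 169 165 162 164 168 173 141 104  77  86  86  39]
 [175 174 157 143 137 141 149 159 128 108  79  79  72  41]
 [175 174 149 139 130 128 134 137 115 114  83  74  67  48]
 [178 174 146 149 144 140 138 134 118 120  85  75  69  58]
 [179 174 143 154 154 151 149 145 130 127  87  77  75  66]
 [180 175 139 146 150 151 152 151 136 129  89  80  80  72]
 [180 176 136 129 136 139 143 145 132 127  90  82  82  77]
 [180 176 140 109 114 120 123 128 121 127  94  80  82  80]
 [181 179 153 101  98 100  99 105 103 130 101  77  78  78]
 [180 180 159 100  93  92  90  92  88 131 103  76  75  73]
 [181 180 161  99  93  93  92  90  83 127 101  79  70  65]
 [187 183 162 104  98  99  98  91  85 122  97  85  64  52]
 [191 187 169 127 122 123 117  98  87 115  95  87  59  45]
 [193 192 183 162 155 156 150 123  94 106  89  86  57  43]
 [192 192
[... 1510 characters left out ...]
3 239]
 [ 65  53  54  97  99  68  48  59  62  74  88  84  94 208 240]
 [ 47  63  48  70  60  40  43  62  44  70  78  82  87 137 241]
 [ 68  81  37  47  40  55  80  73  53  67  68  87  87  95 199]
 [ 92  93  46  45  58  92  93  90  75  69  86  91  87  88 132]
 [ 94  94  82  81  87  99  93  88  91  87  92  88  88  90  92]
 [ 95  93  94  91  93  93  92  92  91  92  89  91  91  91  87]
 [ 92  96  93  93  87  92  94  92  90  93  90  95  89  89  87]
 [ 93  88  95  92  92  94  91  93  88  91  91  92  90  89  91]
 [ 93  94  93  91  91  90  93  94  90  89  92  91  92  90  89]
 [ 91  94  92  92  91  89  94  94  96  88  92  92  96  90  90]
 [ 74  94  96  95  95  91  90  94  95  88  91  96  93  92  92]]
```

The top-view stub spans rows 290.5–297.5 (centre 294, predicted 293.9), and the scene end matches within about 1 px. The dark strip I misread was its shadow. Removing the remaining 2 mm.

```bash
python3 -m handwheel '[{"travel":[-0.015,0.002,-0.004],"dr":[0,0,-0.005]},{"travel":[0,0,0],"dr":[0,0,0]},{"travel":[0,0,0],"dr":[0,0,0]},{"travel":[0,0,0],"dr":[0,0,0]},{"travel":[0,0,0],"dr":[0,0,0]},{"travel":[0,0,0],"dr":[0,0,0]}]'
python3 - <<'E'
from h import *
R=Rot.from_euler('ZX',[85.6,180],degrees=True)
t=np.array([.4313,.2103,.082])+R.apply([.0108,0,0]); print(delta(t,R),abs(ctrl.get_obs()["dq"]).max())
E
```

```text
time_s: 15.82
eef_pos: [0.432, 0.2229, 0.0821]
eef_rot: [-0.001, 0.733, 0.681, 0.0]
wrist_force: [-1.0, -0.1, -1.9]
opening: 0.163
(array([-0.012,  0.002,  0.001]), array([-0.001, -0.002,  0.006])) 0.0019556092530955338
```

```bash
python3 -m handwheel '[{"travel":[-0.018,0,0],"dr":[0,0,0.004]},{"travel":[0,0,0],"dr":[0,0,0]},{"travel":[0,0,0],"dr":[0,0,0]},{"travel":[0,0,0],"dr":[0,0,0]}]'
python3 - <<'E'
from h import *
R=Rot.from_euler('ZX',[85.6,180],degrees=True)
t=np.array([.4313,.2103,.082])+R.apply([.0108,0,0]); print(delta(t,R),abs(ctrl.get_obs()["dq"]).max())
c=viewer.get_calibration("wrist"); w=cv2.cvtColor(viewer.camera("wrist"),cv2.COLOR_RGB2GRAY)
M=np.array([.4313,.2103,.130]);u=R.apply([1,0,0]);v=np.array([0,0,.006])
print("pred end top",proj(M+.08*u+v,c),"pred end bottom",proj(M+.08*u-v,c)); print(w[110:150:2,320]); print(w[170,296:346:2])
E
```

```text
time_s: 16.15
eef_pos: [0.4318, 0.2198, 0.0821]
eef_rot: [-0.001, 0.734, 0.68, 0.0]
wrist_force: [-0.2, 0.4, -1.2]
opening: 0.16
(array([0.008, 0.002, 0.001]), array([-0.001, -0.002,  0.001])) 0.0031231728322438546
pred end top [321.63509219 125.51312314] pred end bottom [321.44395369 126.36950427]
[229 229 229 227 226 227 228 228 203 195 209 208 209 210 206 207 207 207
 206 206]
[225 224 193 130 145 163 178 188 192 194 201 206 205 198 191 185 172 158
 144 125 185 223 224 226 228]
```

The stub end is seen at row 126–127 against a predicted 125.5, and the lateral offset is about 1 mm. The arm is still, so I'm handing in.

```bash
python3 -c "
from bench import ctrl
print(ctrl.hand_in())"
```

```text
the job is handed in; nothing more can be done
None
```

The job is handed in at about 16 s of robot time. The knob was turned to the index mark and released. The shaft was then lifted and is held in front of the lens with its flange to the left.

**Knob:** the first close missed the bar. The real fingertips sit about 30 mm behind the reported TCP, so I reopened, went lower and gripped on the second try. After release, the wrist view showed the pointer and the index mark parallel in the image. The computed angles differ by about 2°, which is near my pixel accuracy.

**Shaft:** it was gripped near its centre of mass and lifted 75 mm straight from its known rest height. In the last checks:
- The flanged end was within about 1 px of where it should be in the wrist view, and before the last 2 mm nudge also in the top and scene views.
- The reported TCP was about 1 mm past the target along the shaft.
- The wrist view suggested the shaft may sit about 1 mm too far from the lens. I left that, because the calibration is only good to about 2 mm.
- The arm was still, the wrist force was about 1 N, and the shaft looked clear of the camera.

I saw no sign that any bystander object was touched, but I did not measure their positions again.

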